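Swing open the yellow inspection cover of a cast gear housing

ROBOT

A 6-joint arm with a two-finger parallel gripper is mounted at the origin on the work surface. World frame = base frame: x ahead of the robot, y to its left, z up, the work surface at z = 0. Lengths are in m, angles in rad, forces in N, time in s.
With the tool pointing down it reaches from about 0.35 to 0.975 m from the base axis. Payload 4.9 kg.
Tool frame: the origin (TCP) lies on the centre line of the jaws, within the pads' length; the fingertips stand 14 mm ahead of it and the grasp point (between the pads) lies 5 mm behind it; z points along the fingers, y is the line along which they close (so a half turn about z gives the same grasp; the last joint's range is limited). The gripper opens to 85 mm and grips with 20 to 120 N. Pads are 22 mm wide; open, the fingers measure 114 mm over their backs; the gripper's body (76 mm by 85 mm) begins 54 mm behind the grasp point. The pads swing forward as they close: fully open they stand 13 mm farther back than shut.
Start: joints at [-1.269, 0.053, 1.613, -0, 1.476, -0.119], TCP at [0.255, -0.57, 0.245] pointing down, gripper open.
Joint ranges: [-3.01, 3.01], [-1.01, 2.22], [0.06, 2.58], [-1.02, 4.17], [0.09, 2.62], [-3.14, 3.14]. Speed limits (rad/s): [2.57, 2.57, 3.14, 3.14, 3.14, 3.14].

INTERFACE

Orientations are given as a unit quaternion [w, x, y, z].
In Python, from plant import * gives the robot as it stands.
- The arm moves only by the tool send_rows, never from a script. Its argument "steps" is a list of rows, each an object with "translation": the shift along the tool's x, y, z in cm, a list of three; "delta_rot": the turn, a rotation vector about the tool's x, y, z in rad, a list of three; "jaw": the finger opening in cm, from 0 to 8.54. In form: [{"translation": [dx, dy, dz], "delta_rot": [rx, ry, rz], "jaw": jaw}, ...]. A call has exactly 8 rows; each row is the pose to reach, as a shift and turn from the pose commanded when the call began, along the tool's axes at that moment; what a row does not reach only later rows make up. A row lasts 1/10 s, in which the tool goes at most 50 mm and 8.59 degrees, less where a joint would pass 70% of its speed; a pose out of reach is approached as far as the arm can. A call with a gripper value outside its range is refused whole. The fingers move at their own pace and stop on an object; the grip force is fixed at half the most. Time passes only in rows, so rows that repeat a pose let the fingers close, or fill a call up. It gives the time, the measured TCP pose, the force, the opening and the grip force at its end, in the units of the state.
- state(): the state, without advancing time (a new reading comes with each control period).
- grab_frame(name): name is "scene" or "top" or "wrist"; returns a dict with "pixels" (400x640x3 uint8, blue, green, red), "range_z" (400x640 float32, m along the optical axis (not along the pixel's ray), 0 where there is no reading), "fx", "fy", "cx", "cy" (pixels), "rvec" (rotation vector, rad) and "tvec" (3), from world to camera coordinates, as OpenCV has them. Camera axes: x right, y down, z forward; pixel columns grow to the right and rows downward; lengths in m; the calibration is good to about 2 mm. A picture is of the moment at which its call begins.
- job_done(): hands the job in; it is judged then, once.
The state is a dict: "time": time; "joint_pos": joint angles; "joint_vel": joint speeds; "joint_efforts": joint torques, N m; "tool_pos": TCP position; "tool_rot": TCP orientation; "contact_force": force on the tool from outside, world axes, zero at the start; "ft_torque": the same for the moment, N m; "gripper_width": opening from 0.0 (shut) to 1.0 (fully open); "grasp_force": force on a finger pad.
Only numpy, scipy, OpenCV 4.12 (cv2) and the standard library are available. Lean on these libraries where they do the work, as an engineer would, in place of code of your own. Each camera call takes 0.05 s, during which the arm holds its last target. There are 200 camera calls.

TASK

Two cast gear housings stand on the deburring bench, each with a flat cover that swivels on one screw over its round inspection port. Take the upright knob of the yellow cover and swing the cover sideways until the whole port is open and the gear can be seen, then let go. Leave the blue cover where it is.

Things in the scene. Friction and masses are not known exactly. Their poses are not given: they have to be found in the camera images.
- yellow_cover (a joint): Swivel angle of the flat yellow cover, rad. 0 = closed, against a small stop pin; it grows counter-clockwise seen from above, the only way it can swing, up to a stop at 1.75. Starts between 0 and 0.12. The port is wholly clear from 0.70 on. Stiff (1 to 2 N sideways at the knob); stays where it is left. Cover: 5 mm thick, 44 to 48 mm wide, a narrower tab at the free end carries the knob.
- yellow_knob (a point): Centre (half-way up) of the upright round yellow knob on the free end of the yellow cover: 16 mm diameter, 36 mm tall, 86 to 122 mm above the bench, so this point is 104 mm up. It moves with the cover on a circle of 90 mm radius about the pivot. Its y axis points from the pivot to the knob, z up.
- yellow_pivot (a point): Top centre of the yellow cover's pivot screw (dark head, 16 mm diameter, top 92 mm above the bench), on the vertical axis of the swing; it stays put. It stands on a fixed aluminium casting 150 x 140 mm, upper face 80 mm up, on a round dark plate. The 26 mm port lies 55 mm from it, towards where the knob is when closed.
- blue_knob (a point): Centre of the same kind of knob, blue, on the blue cover of the other, otherwise equal housing; to be left alone.
Things that resemble listed ones, but are neither listed nor needed, are in the scene too. Leave any green or red look-alike of the part that bears yellow_cover alone.

How it is judged:
At the end, for the whole second after the job is handed in: The yellow cover is swung open by at least 0.70 rad (the whole port is uncovered) and is at rest; the blue cover's knob is within 15 mm of where it began (value of joint yellow_cover above 0.7 rad and velocity of joint yellow_cover between -0.05 and 0.05 rad/s and distance of blue_knob from where it was at the start of the episode below 0.015 m); the robot touches nothing.
It fails at once if the blue cover is swung (its knob moves more than 15 mm) (distance of blue_knob from where it was at the start of the episode above 0.015 m).
It also fails if it takes over 29 s, if anything falls off the work surface, if the arm or the gripper's body presses on something with over 40 N, if the wrist force passes 120 N, or if a joint passes its speed limit or range.

## Working session

There is one attempt and no reset: what is moved stays moved. The work goes in short steps, Python scripts to look and compute and a tool call to move; the robot and the scene stay as the last step left them, time stands still between calls to the robot, and variables do not carry over. Pictures are saved under pics/ and viewed, at most 10 in all, crops included, and the job is handed in when it is done.

Besides the shell and the picture viewer there is one more tool, called after "Request:" by a JSON object that holds its "method" and its "body". send_rows: Moves the arm, as the interface text tells. Its arguments: {"type":"object","properties":{"steps":{"type":"array","items":{"type":"object","properties":{"translation":{"type":"array","items":{"type":"number"}},"delta_rot":{"type":"array","items":{"type":"number"}},"jaw":{"type":"number"}}}}},"required":["steps"]}

```bash
mkdir -p pics
cat > h.py <<'E'
from plant import *
import numpy as np, cv2
def xyz(f):
    R=cv2.Rodrigues(np.array(f["rvec"],float))[0]; t=np.array(f["tvec"],float).ravel()
    z=f["range_z"]; v,u=np.mgrid[:z.shape[0],:z.shape[1]]
    P=np.stack([(u-f["cx"])/f["fx"]*z,(v-f["cy"])/f["fy"]*z,z],-1)
    return (P-t)@R
E
python3 - <<'E'
from h import *
f=grab_frame("top"); np.savez("top.npz",**f); cv2.imwrite("pics/top.png",f["pixels"])
f=grab_frame("scene"); np.savez("scene.npz",**f); cv2.imwrite("pics/scene.png",f["pixels"])
print(state())
E
```

```text
{'time': 0.1, 'joint_pos': array([-1.26900115e+00,  5.32849841e-02,  1.61414922e+00, -1.22060959e-05,
        1.47600846e+00, -1.19016359e-01]), 'joint_vel': array([ 0.00136944, -0.00065594, -0.00441753, -0.00221341, -0.00028769,
       -0.00081767]), 'joint_efforts': array([-5.57323056e-04, -3.94901383e+01, -3.71362889e+01, -1.62232254e-04,
        3.92391987e-03,  1.41615632e-05]), 'tool_pos': array([ 0.25514061, -0.56996238,  0.24419404]), 'tool_rot': array([-9.20587822e-04,  9.77945707e-01,  2.08857219e-01, -9.04675611e-05]), 'contact_force': array([ 0.56620142, -0.06239384,  0.91804708]), 'ft_torque': array([0.05092619, 0.03420284, 0.02990434]), 'grasp_force': 0.0, 'gripper_width': 0.9927688968802111}
```

View pics/top.png

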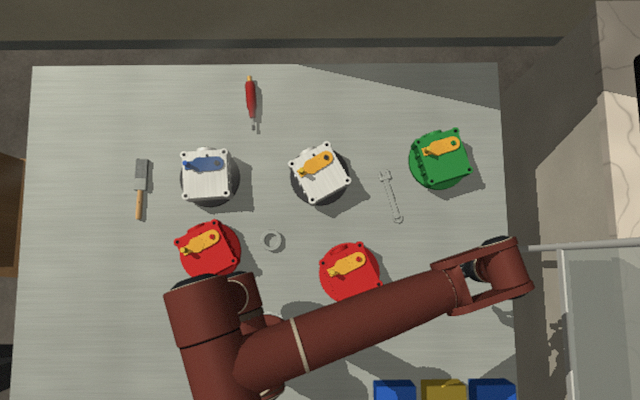

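View pics/scene.png

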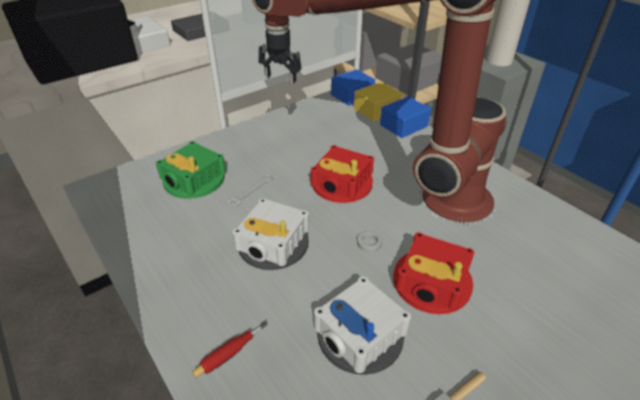

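In the top view, yellow covers lie at (316,163) on bare aluminium, (440,148) on green, and (200,242) and (347,265) on red. The one at (316,163) fits because its housing is the aluminium casting on a dark plate. The blue cover is at (203,163). I'll confirm with an enlarged crop and heights.

Run:
```python
from h import *
f=dict(np.load("top.npz")); P=xyz(f)
cv2.imwrite("pics/crop.png",cv2.resize(f["pixels"][130:215,270:370],None,fx=7,fy=7,interpolation=cv2.INTER_CUBIC))
hsv=cv2.cvtColor(f["pixels"],cv2.COLOR_BGR2HSV)
m=(hsv[...,0]>12)&(hsv[...,0]<35)&(hsv[...,1]>110)
m[:, :285]=0;m[:,360:]=0;m[:130]=0;m[215:]=0
v,u=np.nonzero(m);Q=P[m];print(len(Q),Q.min(0),Q.max(0))
k=Q[:,2]>0.1;print("knob",k.sum(),Q[k].mean(0),np.median(Q[k],0),u[k].mean(),v[k].mean())
fl=~k; c=Q[fl].mean(0);print("flat",c, np.median(Q[fl,2]))
_,_,V=np.linalg.svd(Q[fl,:2]-c[:2]);print("axis",V[0])
s=(Q[:,:2]-c[:2])@V[0]; print(s.min(),s.max(), s[k])
```

```text
445 [ 0.27142352 -0.22075443  0.07436775] [ 0.61842738 -0.10944177  1.48388637]
knob 28 [ 0.54042322 -0.12688895  0.16842292] [ 0.55014201 -0.12638991  0.12215066] 302.25 169.60714285714286
flat [ 0.5790235  -0.17080086  0.08849005] 0.08854221652147459
axis [ 0.52766275 -0.84945396]
-0.16293154549585925 0.055119772603945044 [-0.16293155 -0.04744687 -0.05435334 -0.05194342 -0.04968092 -0.04642269
 -0.05872757 -0.05655688 -0.05370909 -0.05081367 -0.04860762 -0.06028638
 -0.05757074 -0.0553399  -0.05298329 -0.05005492 -0.04670192 -0.05995866
 -0.05679742 -0.05444135 -0.05169236 -0.04756404 -0.05986751 -0.05803357
 -0.05522408 -0.05215995 -0.05870717 -0.0561573 ]
```

View pics/crop.png

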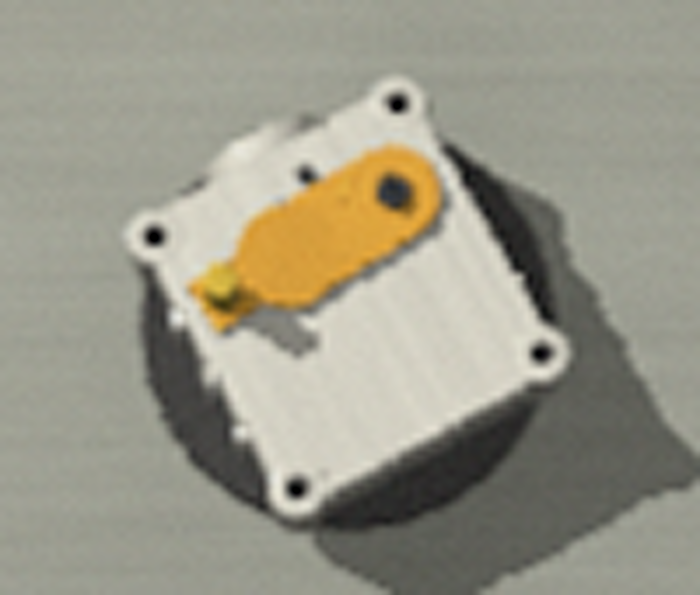

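The crop confirms it: a yellow cover on the bare casting, with the knob at crop (221,287), the screw at (397,190) and the stop pin at (306,175). Opening (counter-clockwise) takes the knob down in the image. Next I'll compute the move to above the knob.

```bash
cat >> h.py <<'E'
from scipy.spatial.transform import Rotation as Ro
def rot(s): q=s["tool_rot"]; return Ro.from_quat([q[1],q[2],q[3],q[0]])
def rel(p,yaw_ydir=None):
    "shift (cm, tool axes) and rotvec to point straight down with tool y at yaw (mod pi)"
    s=state(); R=rot(s); out=np.round(R.inv().apply(np.array(p)-s["tool_pos"])*100,2)
    cur=R.as_matrix()[:,1]; c=np.arctan2(cur[1],cur[0])
    if yaw_ydir is None: return out,c
    d=(yaw_ydir-c+np.pi/2)%np.pi-np.pi/2; yd=c+d
    y=np.array([np.cos(yd),np.sin(yd),0]); z=np.array([0,0,-1.]); x=np.cross(y,z)
    return out,np.round((R.inv()*Ro.from_matrix(np.stack([x,y,z],1))).as_rotvec(),3),yd
E
python3 - <<'E'
from h import *
f=dict(np.load("top.npz")); P=xyz(f)
def at(u,v,z):
    R=cv2.Rodrigues(f["rvec"])[0]; t=f["tvec"].ravel()
    d=R.T@np.array([(u-f["cx"])/f["fx"],(v-f["cy"])/f["fy"],1]); o=-R.T@t
    return o+d*(z-o[2])/d[2]
k=at(270+221/7,130+287/7,.122); p=at(270+397/7,130+190/7,.092)
print(k,p,np.linalg.norm((k-p)[:2]),np.arctan2(*(k-p)[1::-1]))
print(rel([k[0],k[1],.2],np.arctan2(*(k-p)[1::-1])))
E
```

```text
[ 0.54715661 -0.12550535  0.122     ] [ 0.59687157 -0.20391162  0.092     ] 0.09283922154381424 2.135890363801952
(array([ 44.81, -28.63,   4.48]), array([-0.002, -0.   , -0.144]), np.float64(-1.0057022897878407))
```

Request:
{"method": "send_rows", "body": {"steps": [{"translation": [3.5,-2.2,0],"delta_rot": [0,0,-0.02],"jaw": 6},{"translation": [7,-4.5,0],"delta_rot": [0,0,-0.04],"jaw": 6},{"translation": [10.5,-6.7,0],"delta_rot": [0,0,-0.06],"jaw": 6},{"translation": [14,-9,0],"delta_rot": [0,0,-0.08],"jaw": 6},{"translation": [17.5,-11.2,0],"delta_rot": [0,0,-0.1],"jaw": 6},{"translation": [21,-13.4,0],"delta_rot": [0,0,-0.12],"jaw": 6},{"translation": [24.5,-15.7,0],"delta_rot": [0,0,-0.144],"jaw": 6},{"translation": [28,-17.9,0],"delta_rot": [0,0,-0.144],"jaw": 6}]}}

```text
time: 0.9
tool_pos: [0.4382, -0.2909, 0.2448]
tool_rot: [-0.0, 0.96, 0.279, -0.0]
contact_force: [0.2, -0.3, -0.1]
gripper_width: 0.702
grasp_force: 0.0
```

```bash
python3 -c "
from h import *
print(rel([.547,-.1255,.2],2.136),state()['tool_pos'])"
```

```text
(array([18.05, -8.14,  4.49]), array([-0.001,  0.   , -0.   ]), np.float64(-1.0055926535897932)) [ 0.43819188 -0.29093761  0.24484745]
```

Request:
{"method": "send_rows", "body": {"steps": [{"translation": [3.5,-1.6,0.5],"delta_rot": [0,0,0],"jaw": 5},{"translation": [7,-3.2,1],"delta_rot": [0,0,0],"jaw": 5},{"translation": [10.5,-4.8,2],"delta_rot": [0,0,0],"jaw": 5},{"translation": [14,-6.4,3],"delta_rot": [0,0,0],"jaw": 5},{"translation": [16.5,-7.5,4],"delta_rot": [0,0,0],"jaw": 5},{"translation": [17.9,-8,4.5],"delta_rot": [0,0,0],"jaw": 5},{"translation": [17.9,-8,4.5],"delta_rot": [0,0,0],"jaw": 5},{"translation": [17.9,-8,4.5],"delta_rot": [0,0,0],"jaw": 5}]}}

```text
time: 1.7
tool_pos: [0.5459, -0.13, 0.2003]
tool_rot: [0.0, 0.96, 0.279, -0.0]
contact_force: [-0.4, 0.1, 0.6]
gripper_width: 0.585
grasp_force: 0.0
```

Run:
```python
from h import *
f=grab_frame("wrist"); P=xyz(f); cv2.imwrite("pics/wrist.png",f["pixels"])
hsv=cv2.cvtColor(f["pixels"],cv2.COLOR_BGR2HSV)
m=(hsv[...,0]>12)&(hsv[...,0]<38)&(hsv[...,1]>110)
k=m&(P[...,2]>.118)&(P[...,2]<.127)
Q=P[k]; c=Q.mean(0); print(k.sum(),c,Q.min(0),Q.max(0))
c=(Q.min(0)+Q.max(0))/2
print(rel([c[0],c[1],.109]),state()["tool_pos"])
```

```text
328 [ 0.55214177 -0.12234306  0.12089183] [ 0.54465545 -0.13018508  0.11822441] [ 0.55943046 -0.11482831  0.12288269]
(array([ 0.94, -0.34,  9.17]), np.float64(-1.0069627973981543)) [ 0.54591104 -0.13035416  0.20073557]
```

View pics/wrist.png

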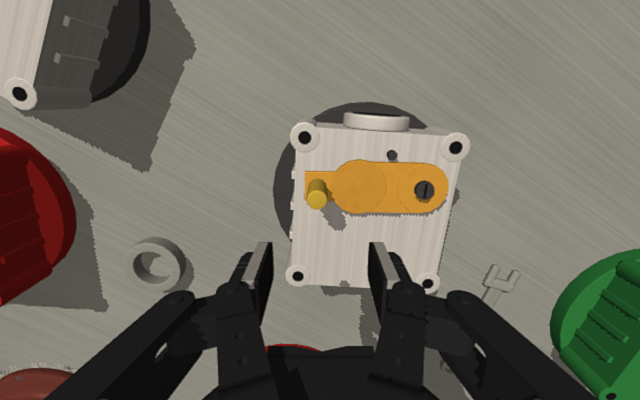

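The wrist view shows the knob top at (317,198) and the screw at (424,190), with nothing in the way of descending. The knob measures (0.552, -0.1225).

Request:
{"method": "send_rows", "body": {"steps": [{"translation": [0.9,-0.3,0],"delta_rot": [0,0,0],"jaw": 5},{"translation": [0.9,-0.3,2],"delta_rot": [0,0,0],"jaw": 5},{"translation": [0.9,-0.3,5],"delta_rot": [0,0,0],"jaw": 5},{"translation": [0.9,-0.3,7.5],"delta_rot": [0,0,0],"jaw": 5},{"translation": [0.9,-0.3,9.1],"delta_rot": [0,0,0],"jaw": 5},{"translation": [0.9,-0.3,9.1],"delta_rot": [0,0,0],"jaw": 5},{"translation": [0.9,-0.3,9.1],"delta_rot": [0,0,0],"jaw": 3},{"translation": [0.9,-0.3,9.1],"delta_rot": [0,0,0],"jaw": 3}]}}

```text
time: 2.55
tool_pos: [0.5534, -0.1225, 0.1113]
tool_rot: [0.001, 0.96, 0.279, 0.001]
contact_force: [0.3, 1.3, 0.0]
gripper_width: 0.345
grasp_force: 0.0
```

Request:
{"method": "send_rows", "body": {"steps": [{"translation": [0,0,0],"delta_rot": [0,0,0],"jaw": 1.2},{"translation": [0,0,0],"delta_rot": [0,0,0],"jaw": 1.2},{"translation": [0,0,0],"delta_rot": [0,0,0],"jaw": 1.2},{"translation": [0,0,0],"delta_rot": [0,0,0],"jaw": 1.2},{"translation": [0,0,0],"delta_rot": [0,0,0],"jaw": 1.2},{"translation": [0,0,0],"delta_rot": [0,0,0],"jaw": 1.2},{"translation": [0,0,0],"delta_rot": [0,0,0],"jaw": 1.2},{"translation": [0,0,0],"delta_rot": [0,0,0],"jaw": 1.2}]}}

```text
time: 3.35
tool_pos: [0.5531, -0.1222, 0.1112]
tool_rot: [0.001, 0.96, 0.279, 0.001]
contact_force: [-1.4, -0.4, 6.9]
gripper_width: 0.167
grasp_force: 58.5
```

Run:
```python
from h import *
f=grab_frame("wrist"); P=xyz(f); cv2.imwrite("pics/wrist2.png",f["pixels"])
s=state(); print(s["tool_pos"],s["contact_force"],s["gripper_width"],s["grasp_force"])
p=np.array([.5969,-.2039]); k=s["tool_pos"][:2]; d=k-p; print(np.linalg.norm(d))
th=np.arctan2(d[1],d[0]); p=k-.09*d/np.linalg.norm(d); print("th",th,p)
for a in np.arange(.1,1.11,.1):
    q=p+.09*np.array([np.cos(th+a),np.sin(th+a)]); print(round(a,2),rel([*q,s["tool_pos"][2]])[0])
```

```text
[ 0.55309309 -0.12216806  0.11121564] [-1.63657059  1.14548053  5.92304128] 0.16367173162423024 58.542906045913696
0.09273163241020049
th 2.062814101434108 [ 0.59560956 -0.20149239]
0.1 [-0.9  -0.02 -0.  ]
0.2 [-1.8   0.05 -0.  ]
0.3 [-2.68  0.21 -0.  ]
0.4 [-3.55  0.45 -0.  ]
0.5 [-4.38  0.78 -0.01]
0.6 [-5.18  1.2  -0.01]
0.7 [-5.94  1.69 -0.01]
0.8 [-6.64  2.25 -0.01]
0.9 [-7.28  2.88 -0.01]
1.0 [-7.85  3.58 -0.01]
1.1 [-8.36  4.32 -0.01]
```

View pics/wrist2.png

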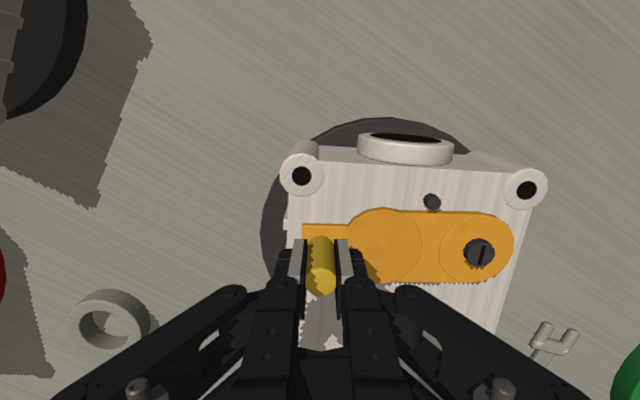

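Knob held: it sits between the pads at (320,265), with 58 N grip force. I'll swing the first 0.3 rad, then check the forces.

Request:
{"method": "send_rows", "body": {"steps": [{"translation": [-0.45,0,0],"delta_rot": [0,0,-0.05],"jaw": 1.2},{"translation": [-0.9,-0.02,0],"delta_rot": [0,0,-0.1],"jaw": 1.2},{"translation": [-1.35,0,0],"delta_rot": [0,0,-0.15],"jaw": 1.2},{"translation": [-1.8,0.05,0],"delta_rot": [0,0,-0.2],"jaw": 1.2},{"translation": [-2.25,0.12,0],"delta_rot": [0,0,-0.25],"jaw": 1.2},{"translation": [-2.68,0.21,0],"delta_rot": [0,0,-0.3],"jaw": 1.2},{"translation": [-2.68,0.21,0],"delta_rot": [0,0,-0.3],"jaw": 1.2},{"translation": [-2.68,0.21,0],"delta_rot": [0,0,-0.3],"jaw": 1.2}]}}

```text
time: 4.2
tool_pos: [0.532, -0.1391, 0.1112]
tool_rot: [0.002, 0.908, 0.418, 0.001]
contact_force: [1.4, -3.3, 5.5]
gripper_width: 0.163
grasp_force: 58.9
```

Run:
```python
from h import *
f=grab_frame("wrist"); P=xyz(f); s=state(); print(s["tool_pos"],s["contact_force"],s["grasp_force"])
# screw head: dark pixels near z .092 close to expected pivot
g=f["pixels"].max(-1); m=(g<90)&(abs(P[...,2]-.092)<.006)&(np.hypot(P[...,0]-.596,P[...,1]+.202)<.02)
Q=P[m]; p=(Q.min(0)+Q.max(0))[:2]/2; print(m.sum(),Q.mean(0),p,np.ptp(Q,0))
p=Q.mean(0)[:2]
k=s["tool_pos"][:2]; d=k-p; r=np.linalg.norm(d); th=np.arctan2(d[1],d[0]); print(r,th)
for b in (r,.09):
  pp=k-b*d/r
  for a in np.arange(.1,.81,.1):
    q=pp+b*np.array([np.cos(th+a),np.sin(th+a)]); print(round(a,2),rel([*q,s["tool_pos"][2]])[0])
```

```text
[ 0.53202348 -0.13908891  0.111157  ] [ 0.53034556 -2.85115339  5.89305604] 58.856372237205505
647 [ 0.59738541 -0.19806522  0.09057665] [ 0.59738442 -0.19921312] [0.01523014 0.01570799 0.00708724]
0.08803627764558088 2.407506306808807
0.1 [-0.88  0.02 -0.  ]
0.2 [-1.75  0.13  0.  ]
0.3 [-2.61  0.32  0.  ]
0.4 [-3.45  0.6   0.  ]
0.5 [-4.25  0.96  0.  ]
0.6 [-5.01  1.4   0.  ]
0.7 [-5.73  1.92  0.01]
0.8 [-6.38  2.5   0.01]
0.1 [-0.9   0.02 -0.  ]
0.2 [-1.79  0.13  0.  ]
0.3 [-2.67  0.33  0.  ]
0.4 [-3.52  0.62  0.  ]
0.5 [-4.34  0.99  0.  ]
0.6 [-5.12  1.43  0.  ]
0.7 [-5.85  1.96  0.01]
0.8 [-6.53  2.55  0.01]
```

Forces are low and the swing circle fits. I'll go on by another 0.7 rad, in two calls.

Request:
{"method": "send_rows", "body": {"steps": [{"translation": [-0.45,0,0],"delta_rot": [0,0,-0.05],"jaw": 1.2},{"translation": [-0.9,0.02,0],"delta_rot": [0,0,-0.1],"jaw": 1.2},{"translation": [-1.35,0.06,0],"delta_rot": [0,0,-0.15],"jaw": 1.2},{"translation": [-1.79,0.13,0],"delta_rot": [0,0,-0.2],"jaw": 1.2},{"translation": [-2.23,0.22,0],"delta_rot": [0,0,-0.25],"jaw": 1.2},{"translation": [-2.67,0.33,0],"delta_rot": [0,0,-0.3],"jaw": 1.2},{"translation": [-3.1,0.47,0],"delta_rot": [0,0,-0.35],"jaw": 1.2},{"translation": [-3.1,0.47,0],"delta_rot": [0,0,-0.35],"jaw": 1.2}]}}

```text
time: 5.05
tool_pos: [0.5153, -0.1656, 0.1112]
tool_rot: [0.002, 0.821, 0.57, 0.001]
contact_force: [-0.5, -0.8, 7.4]
gripper_width: 0.163
grasp_force: 58.9
```

Request:
{"method": "send_rows", "body": {"steps": [{"translation": [-0.45,0.02,0],"delta_rot": [0,0,-0.05],"jaw": 1.2},{"translation": [-0.9,0.05,0],"delta_rot": [0,0,-0.1],"jaw": 1.2},{"translation": [-1.35,0.1,0],"delta_rot": [0,0,-0.15],"jaw": 1.2},{"translation": [-1.79,0.18,0],"delta_rot": [0,0,-0.2],"jaw": 1.2},{"translation": [-2.23,0.28,0],"delta_rot": [0,0,-0.25],"jaw": 1.2},{"translation": [-2.67,0.4,0],"delta_rot": [0,0,-0.3],"jaw": 1.2},{"translation": [-3.1,0.54,0],"delta_rot": [0,0,-0.35],"jaw": 1.2},{"translation": [-3.1,0.54,0],"delta_rot": [0,0,-0.35],"jaw": 1.2}]}}

```text
time: 5.85
tool_pos: [0.5086, -0.1965, 0.1112]
tool_rot: [0.0, 0.709, 0.705, -0.0]
contact_force: [-4.4, -0.1, 9.6]
gripper_width: 0.165
grasp_force: 59.3
```

Request:
{"method": "send_rows", "body": {"steps": [{"translation": [0,0,0],"delta_rot": [0,0,0],"jaw": 1.2},{"translation": [0,0,0],"delta_rot": [0,0,0],"jaw": 4.5},{"translation": [0,0,0],"delta_rot": [0,0,0],"jaw": 4.5},{"translation": [0,0,0],"delta_rot": [0,0,0],"jaw": 4.5},{"translation": [0,0,0],"delta_rot": [0,0,0],"jaw": 4.5},{"translation": [0,0,0],"delta_rot": [0,0,0],"jaw": 4.5},{"translation": [0,0,0],"delta_rot": [0,0,0],"jaw": 4.5},{"translation": [0,0,0],"delta_rot": [0,0,0],"jaw": 4.5}]}}

```text
time: 6.65
tool_pos: [0.5083, -0.1956, 0.1092]
tool_rot: [-0.0, 0.709, 0.705, -0.0]
contact_force: [0.3, -0.4, -0.5]
gripper_width: 0.524
grasp_force: 0.0
```

Released, with no contact force. I'll lift straight up and check.

Request:
{"method": "send_rows", "body": {"steps": [{"translation": [0,0,-1.5],"delta_rot": [0,0,0],"jaw": 4.5},{"translation": [0,0,-4],"delta_rot": [0,0,0],"jaw": 4.5},{"translation": [0,0,-7],"delta_rot": [0,0,0],"jaw": 4.5},{"translation": [0,0,-10],"delta_rot": [0,0,0],"jaw": 4.5},{"translation": [0,0,-12],"delta_rot": [0,0,0],"jaw": 4.5},{"translation": [0,0,-13],"delta_rot": [0,0,0],"jaw": 4.5},{"translation": [0,0,-13],"delta_rot": [0,0,0],"jaw": 4.5},{"translation": [0,0,-13],"delta_rot": [0,0,0],"jaw": 4.5}]}}

```text
time: 7.45
tool_pos: [0.508, -0.1955, 0.2386]
tool_rot: [-0.001, 0.709, 0.705, -0.0]
contact_force: [-0.3, -0.2, 0.2]
gripper_width: 0.53
grasp_force: 0.0
```

Run:
```python
from h import *
f=grab_frame("wrist"); P=xyz(f); cv2.imwrite("pics/end.png",f["pixels"])
hsv=cv2.cvtColor(f["pixels"],cv2.COLOR_BGR2HSV)
k=(hsv[...,0]>12)&(hsv[...,0]<38)&(hsv[...,1]>110)&(P[...,2]>.118)&(P[...,2]<.127)&(np.hypot(P[...,0]-.51,P[...,1]+.195)<.05)
c=P[k].mean(0); d=c[:2]-[.5974,-.1985]; print(c,np.arctan2(d[1],d[0])%(2*np.pi)-2.07, np.linalg.norm(d), state()["contact_force"])
```

```text
[ 0.50808996 -0.19643659  0.12100733] 1.048492865973897 0.08933387202776555 [-0.2622422  -0.01251394 -0.30425806]
```

View pics/end.png

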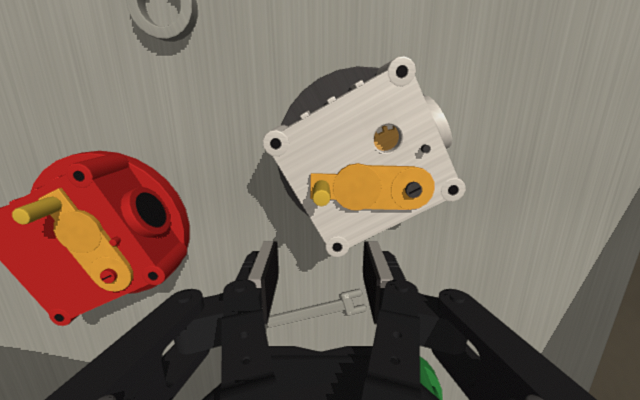

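The port at (388,138) is fully open with the gear visible. The cover is swung about 1 rad and the gripper is clear.

```bash
python3 -c "
from plant import *
print(job_done())"
```

```text
the job is handed in; nothing more can be done
None
```

The yellow cover is swung open by about 1.0 rad with the port fully clear and the gear visible. The knob is released, the blue cover was never approached, and the job was handed in at about 7.5 s of the allowed 29 s; no verdict came back.

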